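Hang the red drilling template on its peg

TASK

Put the red drilling template away: take it out of the slotted wooden block and hang it by its eye on the brass peg of the shadow board, the peg in front of the red painted outline, so that it hangs there freely. Leave the other two templates standing in the block.

Things in the scene. Friction and masses are not known exactly. Their poses are not given: they have to be found in the camera images.
- red_template_center (a point): Centre of the red drilling template: flat upright plate 10 mm thick (x), 50 wide (y), 160 tall (z), 50-120 g, both faces alike. A 32 mm round eye goes through it along x, its centre 55 mm above this point, 25 below the top. Stands in a slot of the block. Take it from above by its side edges (50 mm apart along y), within 30 mm of the top: they are free, the neighbours stand before and behind its faces.
- brass_peg: Fixed brass peg, 10 mm thick, 70 long, on an upright board 235 high, 300 wide that faces the robot; red oblong painted behind it. Origin: its root on the board face, 200 above the bench; x points level into the board, y along the board, z up. It runs out along -x rising 10 degrees: tip at x -69, z +12 mm. The plate passes over it parallel to the board. A black peg (white disc) is 150 mm to one side.
- block: Fixed dark wooden block, 190 (x) by 90 by 55 mm high; origin under its centre. Three slots 12 x 56 mm, 40 deep, at x = -62, 0, +62 mm hold the three templates in any order, upright, tops 175 mm above the bench: pull them straight up.
- birch_template_center (a point): Centre of the pale wooden template, same size and shape; stays in the block.
- metal_template_center (a point): Centre of the bare aluminium template, same size and shape; stays in the block.
There are look-alikes about, which are no part of the job. Of the things that look like the part that bears red_template_center, the larger one is meant.

How it is judged:
At the end, for the whole second after the job is handed in: The red template hangs released and at rest with its eye on the brass peg: its centre below the peg, within 30 mm of it sideways, between the board and the tip, 35 to 90 mm below the peg's root, upright within 17 degrees, moving under 0.05 m/s (x of red_template_center in the frame of brass_peg between -0.072 and 0 m and y of red_template_center in the frame of brass_peg between -0.03 and 0.03 m and z of red_template_center in the frame of brass_peg between -0.09 and -0.035 m and angle between red_template_center's own z axis and vertical below 0.3 rad and linear speed of red_template below 0.05 m/s); the robot touches nothing.
It fails at once if the pale wooden template is pulled out of the block or moved more than 30 mm (distance of birch_template_center from where it was at the start of the episode above 0.03 m).
It fails at once if the aluminium template is pulled out of the block or moved more than 30 mm (distance of metal_template_center from where it was at the start of the episode above 0.03 m).
It also fails if it takes over 51 s, if anything falls off the work surface, if the arm or the gripper's body presses on something with over 40 N, if the wrist force passes 120 N, or if a joint passes its speed limit or range.

ROBOT

A 7-joint arm with a two-finger parallel gripper is mounted at the origin on a cart in front of the work surface, level with it; the furniture and walls round the work are solid. World frame = base frame: x ahead of the robot, y to its left, z up, the work surface at z = 0. Lengths are in m, angles in rad, forces in N, time in s.
With the tool pointing down it reaches from about 0.425 to 0.925 m from the base axis. Payload 6.8 kg.
Tool frame: the origin (TCP) lies at the very end of the fingers, on their centre line; the grasp point (between the pads) lies 19 mm behind it; z points along the fingers, y is the line along which they close (so a half turn about z gives the same grasp; the last joint's range is limited). The gripper opens to 85 mm and grips with 20 to 120 N. Pads are 22 mm wide; open, the fingers measure 114 mm over their backs; the gripper's body (76 mm by 85 mm) begins 54 mm behind the grasp point. The pads swing forward as they close: fully open they stand 13 mm farther back than shut.
Start: joints at [-1.456, 0.477, 0.022, 1.555, -0.011, 1.109, -0.083], TCP at [0.149, 0.658, 0.231] pointing down, gripper open.
Joint ranges: [-2.96, 2.96], [-0.34, 2.1], [-1.41, 1.46], [0.24, 2.44], [-1.37, 4.51], [0.17, 1.92], [-2.96, 2.96]. Speed limits (rad/s): [2.39, 2.39, 3.14, 3.14, 3.14, 3.14, 3.14].

INTERFACE

Orientations are given as a unit quaternion [w, x, y, z].
In Python, from station import readout, viewer, bot gives the robot as it stands. The module is installed in compiled form; this text tells all that it offers.
- The arm moves only by the shell command python3 -m handwheel 'ROWS' [FORCE]. ROWS is JSON, a list of rows, each a list of 3 entries, a list of its own where there are three numbers: the shift along the tool's x, y, z in mm, then the turn, a rotation vector about the tool's x, y, z in degrees, then the gripper command: -1 is fully open, 1 is shut, values between are in proportion. In form: [[[x, y, z], [ax, ay, az], grip], ...]. A call has 1 to 20 rows; each row is the pose to reach, as a shift and turn from the pose commanded when the call began, along the tool's axes at that moment; what a row does not reach only later rows make up. A row lasts 1/12 s, in which the tool goes at most 41.7 mm and 7.16 degrees, less where a joint would pass 70% of its speed; a pose out of reach is approached as far as the arm can. A call with a gripper value outside its range is refused whole. The fingers move at their own pace and stop on an object; FORCE is the grip in N (left out, the last holds). Time passes only in rows, so rows that repeat a pose let the fingers close. It gives the time, the measured TCP pose, the force and the opening at its end, in the units of the state.
- readout.get_obs(): the state, without advancing time (a new reading comes with each control period).
- viewer.read_camera(name): name is "scene" or "top" or "wrist"; returns a dict with "frame" (384x512x3 uint8, red, green, blue), "fx", "fy", "cx", "cy" (pixels), "rvec" (rotation vector, rad) and "tvec" (3), from world to camera coordinates, as OpenCV has them; the wrist camera has in their place "tool_from_camera" (4x4, takes a point from camera to tool coordinates, whose origin is the TCP and whose axes are the flange's). Camera axes: x right, y down, z forward; pixel columns grow to the right and rows downward; lengths in m; the calibration is good to about 2 mm. A picture is of the moment at which its call begins: read the wrist's pose just before it. There is no depth.
- bot.hand_in(): hands the job in, once; it reports no verdict.
Trained networks look in a picture, given as the dict that the camera call returned (one of the last four; its "shot" number tells which), for a name from the list of things; names that differ only in an ending like _2 or _b are one class to them, and where a whole thing is asked for, a point or a joint stands for the part that bears it (a point fixed in the world has none). Each returns a list of dicts, best first, with "score" (0 to 1); they miss things now and then, are a little off and sometimes report something else, mostly with a low value. They report only what shows in the picture. A call takes as long as a camera call. They do not tell look-alikes from the thing itself.
- viewer.search_frame(picture, target): "rect" ([centre column, centre row, width, height] in pixels, round what is visible of it).
- viewer.outline_of(picture, target): "mask" (384x512 bool, what is visible of it) and "rect" ([centre column, centre row, width, height] in pixels, round what is visible of it).
The state is a dict: "t": time; "q": joint angles; "joint_vel": joint speeds; "joint_torque": joint torques, N m; "eef_pos": TCP position; "tool_rot": TCP orientation; "contact_force": force on the tool from outside, world axes, zero at the start; "torque": the same for the moment, N m; "gripper_width": opening from 0.0 (shut) to 1.0 (fully open).
Only numpy, scipy, OpenCV 4.12 (cv2) and the standard library are available. Lean on these libraries where they do the work, as an engineer would, in place of code of your own. Each camera call takes 0.05 s, during which the arm holds its last target. There are 200 camera calls.

## Working session

There is one attempt and no reset: what is moved stays moved. The work goes in short steps, Python scripts to look and compute and a shell command to move; the robot and the scene stay as the last step left them, time stands still between calls to the robot, and variables do not carry over. Pictures are saved under pics/ and viewed, on a budget of 10 in all, crops included, one or two more only if the job needs it, and the job is handed in when it is done.

```bash
mkdir -p pics
cat > h.py <<'E'
import numpy as np, cv2
from station import readout, viewer, bot
def save(p,n,rect=None,s=1):
    f=p["frame"]
    if rect: x0,y0,x1,y1=rect; f=f[y0:y1,x0:x1]
    if s!=1: f=cv2.resize(f,None,fx=s,fy=s,interpolation=cv2.INTER_CUBIC)
    cv2.imwrite("pics/"+n,f[:,:,::-1])
E
python3 - <<'E'
from h import *
o=readout.get_obs(); print({k:np.round(v,3) for k,v in o.items()})
P={n:viewer.read_camera(n) for n in("scene","top")}
for n,p in P.items():
    print(n,p["fx"],p["cx"],p["cy"],np.round(p["rvec"],3),np.round(p["tvec"],3))
    for t in("red_template_center","brass_peg","block","birch_template_center","metal_template_center"):
        print(t,[(np.round(d["rect"]).astype(int).tolist(),round(d["score"],2)) for d in viewer.search_frame(p,t)][:4])
    np.save(n+".npy",p,allow_pickle=True)
a=np.vstack([P["scene"]["frame"],P["top"]["frame"]])
save({"frame":a},"a.png",None,0.78)
E
```

```text
{'t': np.float64(0.0), 'q': array([-1.456,  0.478,  0.022,  1.556, -0.012,  1.109, -0.083]), 'joint_vel': array([ 0.001,  0.001, -0.001, -0.001, -0.   , -0.   ,  0.001]), 'joint_torque': array([ 1.0000e-03, -5.9643e+01,  1.6080e+00, -2.8120e+01,  1.2000e-02,
        9.0000e-03, -0.0000e+00]), 'eef_pos': array([0.149, 0.658, 0.23 ]), 'tool_rot': array([-0.   ,  0.111,  0.994, -0.001]), 'contact_force': array([-0.343,  0.476, -0.082]), 'torque': array([-0.043, -0.023,  0.032]), 'gripper_width': np.float64(1.001)}
scene 402.91083868167425 256.94682370605096 185.98062400630462 [ 2.37  -0.58   0.192] [-0.511  0.252  0.887]
red_template_center [([318, 324, 12, 34], 0.73), ([290, 264, 20, 51], 0.63)]
brass_peg [([262, 142, 40, 62], 0.57), ([285, 289, 96, 85], 0.23)]
block [([287, 291, 96, 87], 0.56)]
birch_template_center [([265, 284, 18, 44], 0.55)]
metal_template_center [([309, 246, 27, 44], 0.65), ([290, 265, 25, 51], 0.34)]
top 355.40857619205445 252.67923446798233 194.2865205453321 [ 2.105 -2.143  0.19 ] [-0.059  0.589  1.032]
red_template_center [([349, 212, 18, 8], 0.69), ([314, 214, 22, 14], 0.47)]
brass_peg [([210, 170, 20, 26], 0.66)]
block [([310, 221, 46, 61], 0.58)]
birch_template_center [([324, 235, 29, 15], 0.54)]
metal_template_center [([308, 192, 22, 13], 0.72)]
```

View pics/a.png

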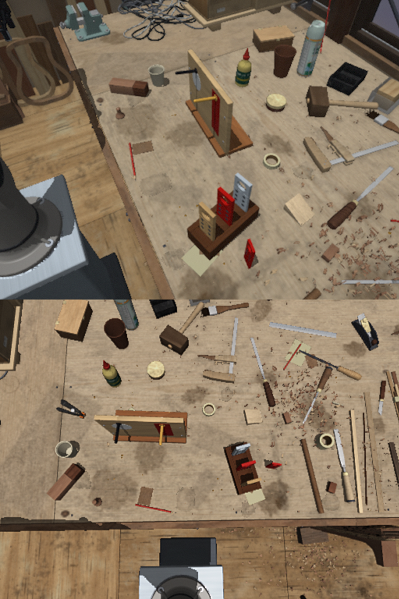

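The block's red plate is at scene (290,264) and top (314,214). The look-alike is a small red plate standing loose at scene (318,324) and top (349,212). I choose the larger one in the block and check it in a close crop.

```bash
cat >> h.py <<'E'
def load(n): return np.load(n+".npy",allow_pickle=True).item()
def K(p): return np.array([[p["fx"],0,p["cx"]],[0,p["fy"],p["cy"]],[0,0,1]])
def proj(p,X): return cv2.projectPoints(np.float64(X).reshape(-1,1,3),p["rvec"],p["tvec"],K(p),None)[0][:,0]
def ray_z(p,uv,z):
    R=cv2.Rodrigues(np.float64(p["rvec"]))[0]; C=-R.T@p["tvec"]; d=R.T@np.linalg.inv(K(p))@[uv[0],uv[1],1]
    return C+d*(z-C[2])/d[2]
def tri(pa,a,pb,b):
    M=lambda p:K(p)@np.c_[cv2.Rodrigues(np.float64(p["rvec"]))[0],p["tvec"]]
    X=cv2.triangulatePoints(M(pa),M(pb),np.float64(a),np.float64(b))[:,0]; return X[:3]/X[3]
E
python3 - <<'E'
from h import *
P={n:viewer.read_camera(n) for n in("scene","top")}
A=[]
for n,p in P.items():
    np.save(n+".npy",p,allow_pickle=True)
    for t in("red_template_center","brass_peg","block"):
        for d in viewer.outline_of(p,t)[:2]:
            m=d["mask"]; v,u=np.nonzero(m); print(n,t,np.round(d["rect"]),round(d["score"],2),m.sum(),np.round([u.mean(),v.mean()],1))
            np.save(f"m_{n}_{t}_{int(d['rect'][0])}.npy",m)
f=P["scene"]["frame"][60:345,220:350]; g=P["top"]["frame"][130:270,115:360]
a=cv2.resize(f,None,fx=2.1,fy=2.1,interpolation=3); b=cv2.resize(g,None,fx=2.1,fy=2.1,interpolation=3)
b=cv2.copyMakeBorder(b,0,a.shape[0]-b.shape[0],0,0,0)
save({"frame":np.hstack([a,b])},"b.png")
print(a.shape,b.shape, proj(P["top"],[[0.149,.658,.23],[.6,0,0],[.6,.1,0],[0,0,0]]))
E
```

```text
scene red_template_center [288. 265.  24.  53.] 0.92 854 [287.5 263.5]
scene red_template_center [320. 324.  11.  37.] 0.61 369 [318.8 324.4]
scene brass_peg [263. 143.  40.  64.] 0.74 592 [272.9 139.9]
scene block [286. 290.  96.  83.] 0.6 2939 [284.8 293.1]
top red_template_center [316. 214.  22.  14.] 0.5 153 [315.  212.7]
top brass_peg [209. 171.  20.  26.] 0.87 292 [209.2 167.8]
top block [312. 218.  48.  65.] 0.8 1621 [309.2 217.6]
(598, 273, 3) (598, 514, 3) [[-54.38352332 369.82684931]
 [230.94836862 193.8433842 ]
 [199.8207606  194.40508601]
 [232.24917516 396.88563449]]
```

View pics/b.png

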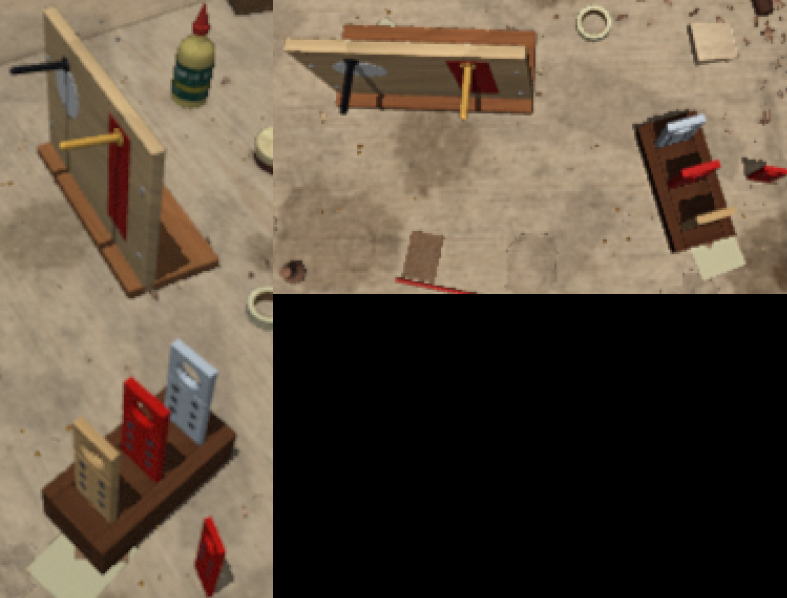

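Seen: the red plate with the eye is in the middle slot, crop (146,425) = scene (289,262). The small loose red one is at crop (208,555). The brass peg is at crop (90,140), in front of the red oblong. Now the poses.

Run:
```python
from h import *
from scipy.optimize import minimize
import glob
P={n:load(n) for n in("scene","top")}
def hull(pts):
    im=np.zeros((384*2,512*2),np.uint8); cv2.fillConvexPoly(im,cv2.convexHull(np.round(pts*2*16).astype(np.int32)),1,shift=4); return im>0
M={}
for n in P:
    m=np.load(glob.glob(f"m_{n}_block_*.npy")[0]).astype(np.uint8)
    m=cv2.morphologyEx(m,cv2.MORPH_OPEN,np.ones((3,3))); v,u=np.nonzero(m); M[n]=hull(np.c_[u,v].astype(float))
def box(q):
    c,s=np.cos(q[2]),np.sin(q[2])
    return np.array([[q[0]+c*a-s*b,q[1]+s*a+c*b,z] for a in(-.095,.095) for b in(-.045,.045) for z in(0,.055)])
def cost(q,ns=P):
    r=0
    for n in ns:
        h=hull(proj(P[n],box(q))); r+=1-(h&M[n]).sum()/(h|M[n]).sum()
    return r
x0=ray_z(P["top"],(310,218),.03); print(x0)
for ns in (("top",),("scene",),("scene","top")):
  best=min((minimize(cost,[x0[0],x0[1],a],args=(ns,),method="Nelder-Mead",options=dict(initial_simplex=np.array([x0[0],x0[1],a])+np.array([[0,0,0],[.02,0,0],[0,.02,0],[0,0,.2]]))) for a in(0,.3,.6,-.3)),key=lambda r:r.fun)
  print(ns,best.x,best.fun)
# red template top via masks
for n,p in P.items():
    for f in glob.glob(f"m_{n}_red*.npy"): 
        v,u=np.nonzero(np.load(f)); print(f,u.min(),u.max(),v.min(),v.max())
# board
a=ray_z(P["top"],(121.7,154.8),.235); b=ray_z(P["top"],(237.4,157.6),.235); print("board edge",a,b,np.linalg.norm(a-b),np.degrees(np.arctan2(a[1]-b[1],a[0]-b[0]))-90)
# peg: yellow
for n,p in P.items():
    hsv=cv2.cvtColor(p["frame"],cv2.COLOR_RGB2HSV).astype(int); m=np.load(glob.glob(f"m_{n}_brass*.npy")[0])
    m=cv2.dilate(m.astype(np.uint8),np.ones((5,5)))>0
    y=m&(hsv[...,0]>15)&(hsv[...,0]<35)&(hsv[...,1]>140)
    v,u=np.nonzero(y); c=np.c_[u,v].astype(float); mu=c.mean(0); w=np.linalg.svd(c-mu,full_matrices=False)[2][0]; t=(c-mu)@w
    print(n,"peg px",len(u),mu,mu+w*t.min(),mu+w*t.max())
```

```text
[ 0.51416883 -0.24520272  0.03      ]
('top',) [ 0.52039925 -0.24481789  0.26898437] 0.02516998687820593
('scene',) [ 0.51957439 -0.24517053  0.25275821] 0.03922432789775232
('scene', 'top') [ 0.51995691 -0.24526012  0.26108728] 0.07016175696889615
m_scene_red_template_center_320.npy 312 326 306 343
m_scene_red_template_center_288.npy 276 300 239 289
m_top_red_template_center_315.npy 303 327 207 219
board edge [0.66434809 0.26784573 0.235     ] [ 0.65113823 -0.03236495  0.235     ] 0.3005011738925254 -2.5195015995277004
scene peg px 135 [263.64444444 126.62222222] [277.76284384 124.45502504] [247.85358175 129.04614524]
top peg px 99 [206.25252525 172.92929293] [207.51120095 160.74294265] [204.90353721 185.99003677]
```

Run:
```python
from h import *
s,t=load("scene"),load("top")
r=tri(s,(277.3,124.5),t,(207.4,161.2)); e=tri(s,(248.3,129),t,(205,185.5)); print("root",r,"tip",e,e-r,np.degrees(np.arctan2(*(r-e)[[1,0]])))
print(ray_z(t,(207.4,161.2),.2),ray_z(t,(205,185.5),.212))
# predicted projections for a candidate
for yaw in(-2.5,):
  c,sn=np.cos(np.radians(yaw)),np.sin(np.radians(yaw))
  R=np.array([.6575,.042,.2]); 
  for p in(s,t): print(proj(p,[R,R+[-.069*c,-.069*sn,.012]]))
# template eye/top-corner reprojection
c,sn=np.cos(.262),np.sin(.262)
for p in (s,t): print("tmpl top edge ctr/left/right",proj(p,[[.52-sn*b,-.245+c*b,.175] for b in(-.025,0,.025)]))
```

```text
root [0.65517516 0.04915943 0.20010564] tip [0.58360552 0.05410823 0.21262293] [-0.07156964  0.0049488   0.01251729] -3.955516537127173
[0.65293459 0.04984942 0.2       ] [0.58383208 0.05417021 0.212     ]
[[278.90665825 126.18919475]
 [252.04801571 130.84777707]]
[[210.32944213 159.50504668]
 [208.50885154 183.66766429]]
tmpl top edge ctr/left/right [[298.71479717 256.25261472]
 [289.14294907 247.76609922]
 [279.87617012 239.5500617 ]]
tmpl top edge ctr/left/right [[326.97299952 207.04102957]
 [318.1101794  209.58984501]
 [309.22637922 212.144694  ]]
```

```bash
python3 -m handwheel '[[[0,0,-40],[0,0,0],-1],[[0,0,-80],[0,0,7],-1],[[0,0,-100],[0,0,14],-1],[[-403,-327,-100],[0,0,76],-1],[[-403,-327,-100],[0,0,76],-1],[[-403,-327,-100],[0,0,76],-1],[[-403,-327,-100],[0,0,76],-1],[[-403,-327,-100],[0,0,76],-1],[[-403,-327,-100],[0,0,76],-1],[[-403,-327,-100],[0,0,76],-1],[[-403,-327,-100],[0,0,76],-1],[[-403,-327,-100],[0,0,76],-1],[[-403,-327,-100],[0,0,76],-1],[[-403,-327,-100],[0,0,76],-1],[[-403,-327,-100],[0,0,76],-1],[[-403,-327,-100],[0,0,76],-1],[[-403,-327,-100],[0,0,76],-1],[[-403,-327,-100],[0,0,76],-1],[[-403,-327,-100],[0,0,76],-1]]' 40
cat >> h.py <<'E'
from scipy.spatial.transform import Rotation as Ro
def pose():
    o=readout.get_obs(); w,x,y,z=o["tool_rot"]; return np.array(o["eef_pos"]),Ro.from_quat([x,y,z,w]),o
def goto(X,yang):
    "shift (mm) and turn (deg) in tool axes for TCP X, tool down, tool y at world angle yang (deg)"
    p,R,o=pose(); a=np.radians(yang); y=np.array([np.cos(a),np.sin(a),0]); z=np.array([0,0,-1.]); T=Ro.from_matrix(np.c_[np.cross(y,z),y,z])
    print("shift",np.round(R.inv().apply(np.array(X)-p)*1000,1),"turn",np.round((R.inv()*T).as_rotvec(degrees=True),1),"pos",np.round(p,4),"q",np.round(o["q"],2),"w",round(float(o["gripper_width"]),3),"F",np.round(o["contact_force"],1),"t",round(float(o["t"]),2))
E
python3 -c "
from h import *
goto([.52,-.245,.33],-75)"
```

```text
t: 2.58
eef_pos: [0.4692, 0.2515, 0.3312]
tool_rot: [-0.0, 0.699, 0.715, 0.0]
contact_force: [0.5, 0.1, 0.1]
gripper_width: 0.999
shift [-497.5   39.4    0.9] turn [-0.  -0.  76.3] pos [0.4692 0.2515 0.3312] q [-1.04  0.16  0.5   1.79 -0.08  1.21 -0.5 ] w 0.999 F [0.5 0.1 0.1] t 2.58
```

```bash
python3 -m handwheel '[[[-497,39,0],[0,0,76],-1],[[-497,39,0],[0,0,76],-1],[[-497,39,0],[0,0,76],-1],[[-497,39,0],[0,0,76],-1],[[-497,39,0],[0,0,76],-1],[[-497,39,0],[0,0,76],-1],[[-497,39,0],[0,0,76],-1],[[-497,39,0],[0,0,76],-1],[[-497,39,0],[0,0,76],-1],[[-497,39,0],[0,0,76],-1],[[-497,39,0],[0,0,76],-1],[[-497,39,0],[0,0,76],-1],[[-497,39,0],[0,0,76],-1],[[-497,39,0],[0,0,76],-1],[[-497,39,0],[0,0,76],-1],[[-497,39,0],[0,0,76],-1]]'
python3 - <<'E'
from h import *
goto([.52,-.245,.18],-75)
p,R,o=pose(); w=viewer.read_camera("wrist"); T=w["tool_from_camera"]
# world->cam
W=np.eye(4); W[:3,:3]=R.as_matrix(); W[:3,3]=p; C=np.linalg.inv(W@T)
w["rvec"]=cv2.Rodrigues(C[:3,:3])[0][:,0]; w["tvec"]=C[:3,3]
c,s=np.cos(.262),np.sin(.262)
for d in viewer.outline_of(w,"red_template_center")[:2]: print(np.round(d["rect"]),d["score"])
f=w["frame"].copy()
for sl in(-.062,0,.062):
  for a,b in((-.005,-.025),(-.005,.025),(.005,-.025),(.005,.025)):
    u=proj(w,[.52+c*(a+sl)-s*b,-.245+s*(a+sl)+c*b,.175])[0]; print(np.round(u)); cv2.circle(f,tuple(int(k) for k in np.round(u)),2,(0,255,0),-1)
np.save("w.npy",w,allow_pickle=True); w["frame"]=f; save(w,"c.png")
E
```

```text
t: 3.92
eef_pos: [0.5206, -0.2429, 0.3309]
tool_rot: [-0.001, 0.991, 0.135, -0.0]
contact_force: [-0.2, 0.1, -0.1]
gripper_width: 1.001
shift [ -1.1   2.1 150.9] turn [-0.1 -0.   0.5] pos [ 0.5206 -0.2429  0.3309] q [-0.4   0.32  0.94  1.72 -0.27  1.25 -0.69] w 1.001 F [-0.2  0.1 -0.1] t 3.92
[347. 171.  43.  31.] 0.83
[264. 161.  47.  30.] 0.59
[285. 232.]
[238. 231.]
[285. 223.]
[238. 222.]
[287. 175.]
[237. 174.]
[287. 165.]
[237. 164.]
[289. 111.]
[236. 111.]
[289. 100.]
[236. 100.]
```

View pics/c.png

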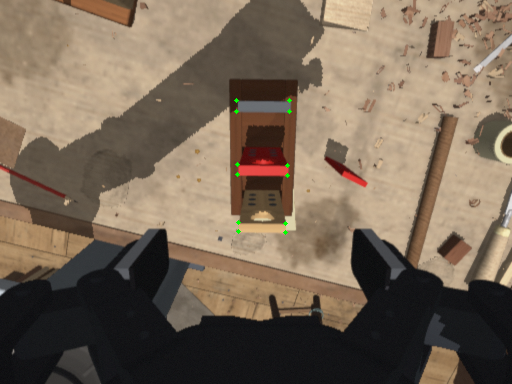

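The red plate top sits exactly in the predicted dots (237–287, 165–175). The plate is centred in the middle slot, with birch below at row 228 and metal above at row 105. Descending.

```bash
python3 -m handwheel '[[[0,0,40],[0,0,0],-1],[[0,0,80],[0,0,0],-1],[[0,0,120],[0,0,0],-1],[[0,0,120],[0,0,0],-1],[[0,0,120],[0,0,0],-1]]' 40
python3 -c "
from h import *
goto([.52,-.245,.141],-75)"
```

```text
t: 4.43
eef_pos: [0.519, -0.2441, 0.2106]
tool_rot: [-0.001, 0.991, 0.133, -0.002]
contact_force: [0.2, -0.3, 1.0]
gripper_width: 1.0
shift [ 0.9  1.3 69.6] turn [-0.1  0.2  0.3] pos [ 0.519  -0.2441  0.2106] q [-0.32  0.44  0.86  1.86 -0.39  1.02 -0.59] w 1.0 F [ 0.2 -0.3  1. ] t 4.43
```

```bash
python3 -m handwheel '[[[1,1,25],[0,0,0],-1],[[1,1,50],[0,0,0],-1],[[1,1,70],[0,0,0],-1],[[1,1,70],[0,0,0],-1],[[1,1,70],[0,0,0],-1],[[1,1,70],[0,0,0],1],[[1,1,70],[0,0,0],1],[[1,1,70],[0,0,0],1],[[1,1,70],[0,0,0],1],[[1,1,70],[0,0,0],1],[[1,1,70],[0,0,0],1],[[1,1,70],[0,0,0],1],[[1,1,70],[0,0,0],1],[[1,1,70],[0,0,0],1],[[1,1,70],[0,0,0],1],[[1,1,70],[0,0,0],1]]' 40
python3 -c "
from h import *
goto([.52,-.245,.341],-75)"
```

```text
t: 5.77
eef_pos: [0.5221, -0.2467, 0.1432]
tool_rot: [0.0, 0.991, 0.133, 0.001]
contact_force: [-0.6, 2.2, 6.9]
gripper_width: 0.579
shift [  -1.    -2.  -197.8] turn [ 0.  -0.2  0.2] pos [ 0.5221 -0.2467  0.1432] q [-0.25  0.53  0.79  1.92 -0.48  0.89 -0.52] w 0.579 F [-0.6  2.2  6.9] t 5.77
```

```bash
python3 -m handwheel '[[[0,0,-10],[0,0,0],1],[[0,0,-20],[0,0,0],1],[[0,0,-35],[0,0,0],1],[[0,0,-50],[0,0,0],1],[[0,0,-75],[0,0,0],1],[[0,0,-100],[0,0,0],1],[[0,0,-130],[0,0,0],1],[[0,0,-160],[0,0,0],1],[[0,0,-200],[0,0,0],1],[[0,0,-200],[0,0,0],1],[[0,0,-200],[0,0,0],1],[[0,0,-200],[0,0,0],1]]' 40
python3 - <<'E'
from h import *
goto([.54,.05,.32],-93)
s=viewer.read_camera("scene"); 
p,R,o=pose(); print(proj(s,[p+[0,0,.034],p+[0,0,-.126]]))
save(s,"d.png",(150,50,350,350),2)
E
```

```text
t: 6.77
eef_pos: [0.5205, -0.2463, 0.3415]
tool_rot: [-0.0, 0.991, 0.132, 0.0]
contact_force: [0.7, -0.1, -1.5]
gripper_width: 0.576
shift [  96.6 -280.7   21.6] turn [-0.  -0.  18.2] pos [ 0.5205 -0.2463  0.3415] q [-0.4   0.31  0.96  1.7  -0.27  1.27 -0.7 ] w 0.576 F [ 0.7 -0.1 -1.5] t 6.77
[[295.35149013 177.28409415]
 [290.46232734 236.38552566]]
```

View pics/d.png

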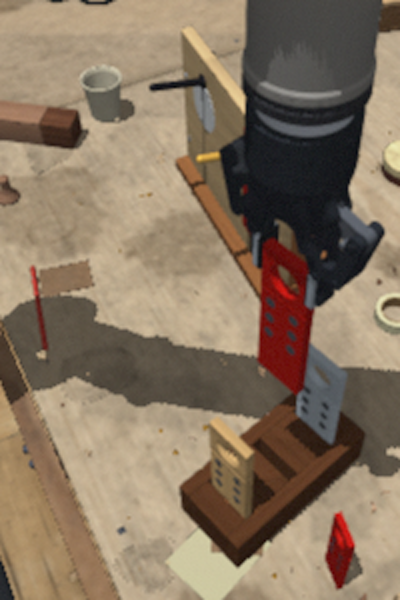

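The red plate is held upright at crop (285,315), clear above the block. Birch (232,470) and metal (322,400) still stand. Moving to in front of the peg.

```bash
python3 -m handwheel '[[[10,-30,2],[0,0,2],1],[[20,-60,5],[0,0,4],1],[[30,-90,8],[0,0,6],1],[[42,-120,10],[0,0,8],1],[[52,-150,12],[0,0,10],1],[[62,-180,14],[0,0,12],1],[[72,-210,16],[0,0,14],1],[[82,-240,18],[0,0,16],1],[[92,-265,20],[0,0,18],1],[[97,-281,22],[0,0,18],1],[[97,-281,22],[0,0,18],1],[[97,-281,22],[0,0,18],1],[[97,-281,22],[0,0,18],1]]'
python3 -c "
from h import *
goto([.54,.0515,.198],-93)"
```

```text
t: 7.9
eef_pos: [0.54, 0.0491, 0.3186]
tool_rot: [0.001, 1.0, -0.025, -0.001]
contact_force: [0.1, -0.2, -1.0]
gripper_width: 0.576
shift [  0.   -2.6 120.6] turn [0.1 0.1 0.2] pos [0.54   0.0491 0.3186] q [-0.99  0.25  0.96  1.81 -0.22  1.2  -1.58] w 0.576 F [ 0.1 -0.2 -1. ] t 7.9
```

```bash
python3 -m handwheel '[[[0,-2,30],[0,0,0],1],[[0,-2,60],[0,0,0],1],[[0,-2,90],[0,0,0],1],[[0,-2,118],[0,0,0],1],[[0,-2,118],[0,0,0],1],[[0,-2,118],[0,0,0],1],[[0,-2,118],[0,0,0],1]]'
python3 - <<'E'
from h import *
goto([.62,.0515,.2],-93)
p,R,o=pose()
eye=p+[0,0,.007]
th=np.linspace(0,2*np.pi,40,endpoint=False); y=R.apply([0,1,0])
E=[eye+.016*(np.cos(t)*y+np.array([0,0,np.sin(t)])) for t in th]
peg=[np.array([.654,.0495,.2])+k*np.array([-.069,.004,.012]) for k in np.linspace(0,1,8)]
out=[]
for n,r in(("scene",(195,85,325,215)),("top",(150,110,280,240))):
    c=viewer.read_camera(n); f=cv2.resize(c["frame"],None,fx=3,fy=3,interpolation=3); f=f
    for q,col in((E,(0,255,0)),(peg,(0,0,255))):
        for u in proj(c,q): cv2.circle(f,tuple(int(k) for k in np.round(u*3+1)),1,col,-1)
    x0,y0,x1,y1=[3*k for k in r]; out.append(f[y0:y1,x0:x1])
save({"frame":np.hstack(out)},"e.png")
E
```

```text
t: 8.48
eef_pos: [0.5416, 0.051, 0.2028]
tool_rot: [-0.0, 1.0, -0.025, 0.001]
contact_force: [-0.1, -0.8, 0.7]
gripper_width: 0.576
shift [78.2 -4.4  3. ] turn [-0.  -0.1  0.1] pos [0.5416 0.051  0.2028] q [-0.89  0.39  0.88  1.94 -0.37  0.97 -1.46] w 0.576 F [-0.1 -0.8  0.7] t 8.48
```

View pics/e.png

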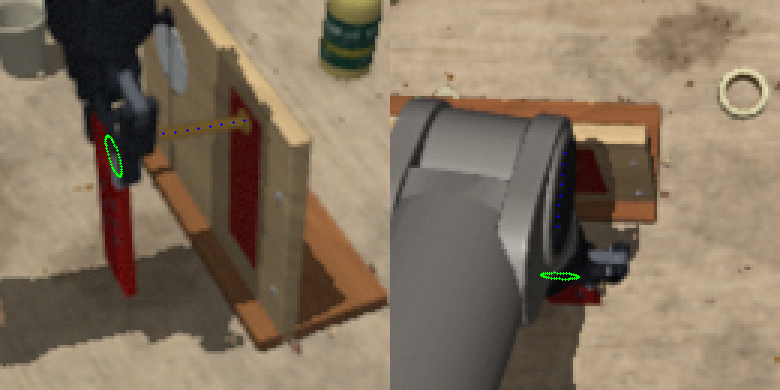

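The peg model (blue) lies on the real peg. The eye (green) needs about 4 mm more toward +y, then a straight advance along tool x.

```bash
python3 -m handwheel '[[[0,-4,1],[0,0,0],1],[[0,-4,1],[0,0,0],1],[[10,-4,1],[0,0,0],1],[[20,-4,1],[0,0,0],1],[[30,-4,1],[0,0,0],1],[[40,-4,1],[0,0,0],1],[[50,-4,1],[0,0,0],1],[[50,-4,1],[0,0,0],1],[[50,-4,1],[0,0,0],1]]'
python3 - <<'E'
from h import *
goto([.612,.052,.2],-93)
p,R,o=pose()
w=viewer.read_camera("wrist"); s=viewer.read_camera("scene")
a=cv2.resize(s["frame"][85:215,195:325],(384,384),interpolation=3); b=cv2.resize(w["frame"],(400,300)); b=cv2.copyMakeBorder(b,0,84,0,0,0)
save({"frame":np.hstack([a,b])},"f.png")
E
```

```text
t: 9.33
eef_pos: [0.5914, 0.0533, 0.2]
tool_rot: [0.0, 1.0, -0.024, -0.0]
contact_force: [0.5, -0.1, -0.7]
gripper_width: 0.577
shift [20.7  0.3  0. ] turn [0.1 0.  0.2] pos [0.5914 0.0533 0.2   ] q [-0.81  0.49  0.84  1.83 -0.42  1.01 -1.42] w 0.577 F [ 0.5 -0.1 -0.7] t 9.33
```

View pics/f.png

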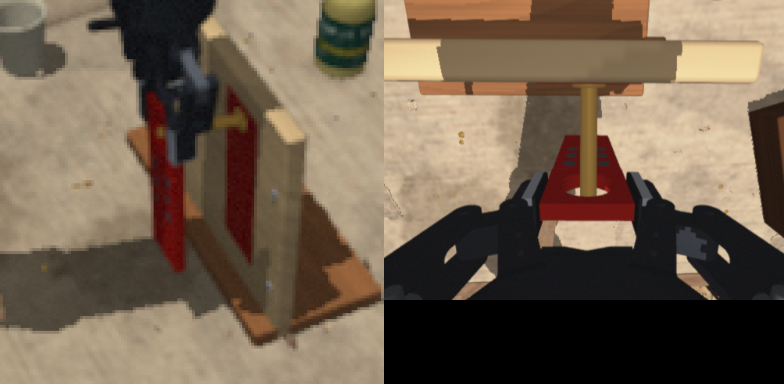

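The wrist view shows the peg (column 588) entering the middle of the eye, with no contact force. I continue the advance, then lower onto the peg.

```bash
python3 -m handwheel '[[[8,0,0],[0,0,0],1],[[16,0,0],[0,0,0],1],[[24,0,0],[0,0,0],1],[[24,0,0],[0,0,0],1],[[24,0,0],[0,0,0],1],[[24,0,2],[0,0,0],1],[[24,0,4],[0,0,0],1],[[24,0,6],[0,0,0],1],[[24,0,8],[0,0,0],1],[[24,0,8],[0,0,0],1],[[24,0,8],[0,0,0],1]]'
python3 - <<'E'
from h import *
goto([.612,.052,.2],-93)
w=viewer.read_camera("wrist"); s=viewer.read_camera("scene")
a=cv2.resize(s["frame"][85:215,195:325],(384,384),interpolation=3); b=cv2.resize(w["frame"],(400,300)); b=cv2.copyMakeBorder(b,0,84,0,0,0)
save({"frame":np.hstack([a,b])},"g.png")
E
```

```text
t: 10.35
eef_pos: [0.6146, 0.0527, 0.1921]
tool_rot: [-0.0, 1.0, -0.024, -0.0]
contact_force: [-0.7, -0.1, 0.3]
gripper_width: 0.579
shift [-2.5  0.8 -7.9] turn [-0.   0.   0.2] pos [0.6146 0.0527 0.1921] q [-0.77  0.54  0.82  1.78 -0.45  1.02 -1.4 ] w 0.579 F [-0.7 -0.1  0.3] t 10.35
```

View pics/g.png

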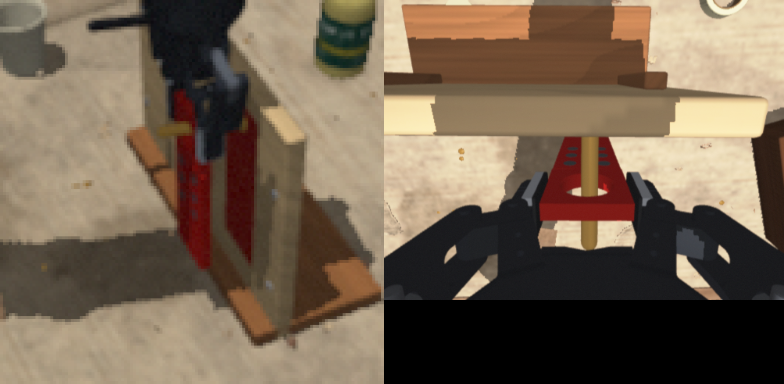

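The peg passes right through the eye, its tip showing at (588,245) in front of the plate. I lower until contact, then release.

```bash
python3 -m handwheel '[[[0,0,1],[0,0,0],1],[[0,0,2],[0,0,0],1],[[0,0,3],[0,0,0],1],[[0,0,3],[0,0,0],1],[[0,0,3],[0,0,0],1],[[0,0,3],[0,0,0],1]]'
```

```text
t: 10.95
eef_pos: [0.6151, 0.0527, 0.1899]
tool_rot: [-0.0, 1.0, -0.024, 0.0]
contact_force: [-1.8, 0.1, 6.3]
gripper_width: 0.578
```

Contact: 6.3 N upward, so the eye rests on the peg. Opening and rising.

```bash
python3 -m handwheel '[[[0,0,0],[0,0,0],0.4],[[0,0,0],[0,0,0],0],[[0,0,0],[0,0,0],-0.5],[[0,0,0],[0,0,0],-1],[[0,0,0],[0,0,0],-1],[[0,0,0],[0,0,0],-1],[[0,0,0],[0,0,0],-1],[[0,0,0],[0,0,0],-1],[[0,0,-15],[0,0,0],-1],[[0,0,-30],[0,0,0],-1],[[0,0,-55],[0,0,0],-1],[[0,0,-80],[0,0,0],-1],[[0,0,-110],[0,0,0],-1],[[0,0,-140],[0,0,0],-1],[[-60,0,-150],[0,0,0],-1],[[-100,0,-150],[0,0,0],-1],[[-100,0,-150],[0,0,0],-1],[[-100,0,-150],[0,0,0],-1]]'
python3 - <<'E'
from h import *
w=viewer.read_camera("wrist"); s=viewer.read_camera("scene")
for t in("red_template_center","birch_template_center","metal_template_center"): print(t,[(np.round(d["rect"]),round(d["score"],2)) for d in viewer.search_frame(s,t)[:2]])
a=cv2.resize(s["frame"][70:330,195:345],None,fx=2.3,fy=2.3,interpolation=3); b=cv2.resize(w["frame"],(430,322)); b=cv2.copyMakeBorder(b,0,a.shape[0]-322,0,0,0)
save({"frame":np.hstack([a,b])},"i.png")
c=np.array([.654-.04,.0515,.14]); print(proj(s,[c,c+[0,0,.08],c-[0,0,.08]]))
E
```

```text
t: 12.45
eef_pos: [0.5117, 0.0572, 0.3392]
tool_rot: [-0.002, 1.0, -0.024, -0.001]
contact_force: [0.9, 0.2, -0.2]
gripper_width: 0.996
red_template_center [(array([319., 327.,  10.,  37.]), 0.88), (array([260., 146.,  16.,  62.]), 0.6)]
birch_template_center [(array([264., 281.,  19.,  49.]), 0.62)]
metal_template_center [(array([310., 247.,  27.,  48.]), 0.62)]
[[260.89795194 148.21836534]
 [260.56817692 123.05559818]
 [261.18956988 170.46963905]]
```

View pics/i.png

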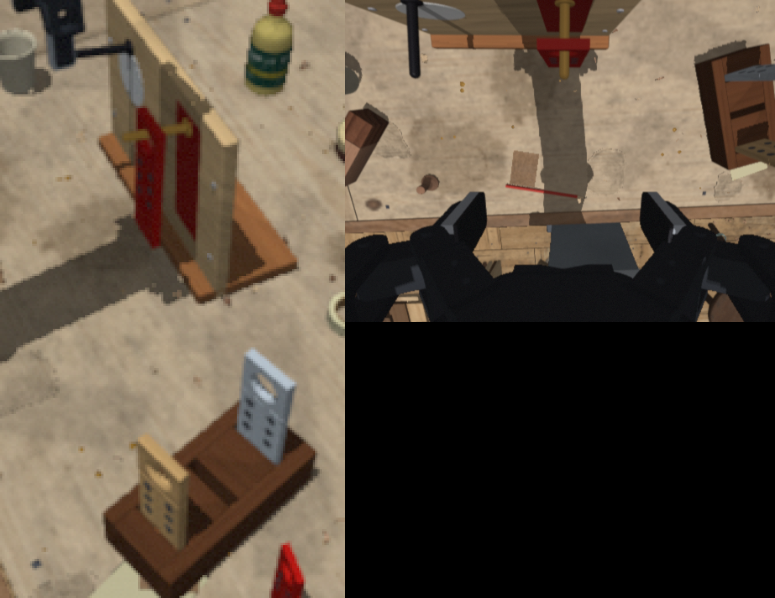

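The plate hangs on the brass peg at crop (148,180), upright, with the gripper clear. Birch and metal are still in the block. I let it settle, check that it is still, and hand in.

```bash
python3 -m handwheel '[[[0,0,0],[0,0,0],-1],[[0,0,0],[0,0,0],-1],[[0,0,0],[0,0,0],-1],[[0,0,0],[0,0,0],-1],[[0,0,0],[0,0,0],-1],[[0,0,0],[0,0,0],-1],[[0,0,0],[0,0,0],-1],[[0,0,0],[0,0,0],-1],[[0,0,0],[0,0,0],-1],[[0,0,0],[0,0,0],-1],[[0,0,0],[0,0,0],-1],[[0,0,0],[0,0,0],-1],[[0,0,0],[0,0,0],-1],[[0,0,0],[0,0,0],-1],[[0,0,0],[0,0,0],-1],[[0,0,0],[0,0,0],-1],[[0,0,0],[0,0,0],-1],[[0,0,0],[0,0,0],-1]]'
python3 - <<'E'
from h import *
I=[]
for k in range(8):
    s=viewer.read_camera("scene"); f=s["frame"][100:190,235:290].astype(int)
    m=(f[...,0]>120)&(f[...,1]<60); v,u=np.nonzero(m); print(len(u),np.round([u.mean(),v.mean()],2)); I.append(f)
print("max diff",np.abs(I[-1]-I[0]).max(),np.abs(I[4]-I[0]).max())
E
```

```text
t: 14.2
eef_pos: [0.5149, 0.0575, 0.3393]
tool_rot: [0.0, 1.0, -0.024, -0.0]
contact_force: [-0.3, 0.4, -0.1]
gripper_width: 0.999
0 [nan nan]
0 [nan nan]
0 [nan nan]
0 [nan nan]
0 [nan nan]
0 [nan nan]
0 [nan nan]
0 [nan nan]
max diff 16 19<stdin>:5: RuntimeWarning: Mean of empty slice.
  ret = ret.dtype.type(ret / rcount)
```

```bash
python3 -c "
from h import *
print(bot.hand_in())"
```

```text
the job is handed in; nothing more can be done
None
```

The red template now hangs by its eye on the brass peg, and the job is handed in. I took the larger red plate from the block's middle slot, not the small loose look-alike beside the block. I gripped it by its side edges, pulled it straight up, carried it to the peg and lowered it until the peg took its weight (about 6 N). Then I opened the gripper and backed off. The clock read about 14 s of the 51 s allowed.

- **Placement:** in the last pictures the red plate hangs upright on the brass peg, with its centre within about 3 pixels of where I predicted.
- **Robot:** the gripper is open and clear of everything, with the force reading near zero.
- **Other templates:** the pale wooden and aluminium templates still stand in the block.
- **At rest:** my red-colour check matched no pixels because its threshold was too strict, so it showed nothing. The eight pictures in a row differed by at most about 19 grey levels, which I take as camera noise and no movement.

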